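# Count three bearings off the tray into the pick bin

## Task

Count the three sealed ball bearings off the counting tray into the blue pick bin: with the fingertips, gently sweep each one across the tray floor and out through the narrow gate, one at a time, letting each drop into the bin before the next goes through. Only push them, never pinch or pick them up, and leave the two bronze bushings standing on the tray and the other things on the bench where they are.

Things in the scene. Friction and masses are not known exactly. Their poses are not given: they have to be found in the camera images.
- tray: White-floored counting tray, steel rims; fixed, placed anew each time. Origin on the bench top under it; x towards the gate, z up. Flat floor 70 mm above the bench, x -130 to +140, y -165 to +165 mm; rims 15 mm high all round. Two deflector rails (15 mm high, 3 mm thick) funnel from the side rims at x = 20 mm to the gate posts. The parts stand in an arc that opens to the gate, 50 to 65 mm apart.
- gate (a point): Middle of the 50 mm wide gate in the tray's front rim, at the front edge of the tray floor and level with it (70 mm above the bench); axes as the tray's, x out over the edge. Red posts beside it, 6 mm thick, 25 mm high, have their centres 3 mm behind the edge and 28 mm to either side. Past the edge the floor ends and parts fall into the blue bin.
- bin_floor (a point): Middle of the inner floor (3 mm above the bench) of the blue open pick bin fixed under the gate; axes as the tray's. Inside 129 mm (x) by 154 mm (y); rim 55 mm above the bench, below the tray floor; inside it reaches from 20 mm behind the tray's edge to 109 mm beyond.
- tape_roll: Loose bystander: roll of brown packing tape lying flat, 104 mm across, 48 mm high; origin centre of its underside.
- knife: Loose bystander: yellow utility knife lying flat, about 155 mm long, 14 mm high; origin under its handle, x along it.
- scanner: Loose bystander: grey and black hand barcode scanner lying on its side, about 95 by 175 mm, 42 mm high; origin on the bench near its head.
- carton_a: Loose bystander: taped cardboard carton 130 x 100 x 70 mm; origin centre of its underside.
- carton_b: Loose bystander: taped cardboard carton 100 x 100 x 60 mm; origin centre of its underside.
- bearing_a_mid (a point): Loose sealed ball bearing lying flat on the tray: steel rings with a black seal between, 35 mm outside diameter, 11 mm thick, 15 mm bore, about 45 g; slides easily. The point is its centre, 5.5 mm above what it lies on.
- bearing_b_mid (a point): Loose sealed ball bearing lying flat on the tray: steel rings with a black seal between, 35 mm outside diameter, 11 mm thick, 15 mm bore, about 45 g; slides easily. The point is its centre, 5.5 mm above what it lies on.
- bearing_c_mid (a point): Loose sealed ball bearing lying flat on the tray: steel rings with a black seal between, 35 mm outside diameter, 11 mm thick, 15 mm bore, about 45 g; slides easily. The point is its centre, 5.5 mm above what it lies on.
- bushing_a_mid (a point): Loose flanged bronze (copper-coloured) bushing standing upright on the tray, flange down: flange 34 mm across and 4 mm thick, body 24 mm across, 26 mm high overall, about 70 g. The point is on its axis, half-way up (13 mm above what it stands on).
- bushing_b_mid (a point): Loose flanged bronze (copper-coloured) bushing standing upright on the tray, flange down: flange 34 mm across and 4 mm thick, body 24 mm across, 26 mm high overall, about 70 g. The point is on its axis, half-way up (13 mm above what it stands on).

How it is judged:
On the way, in this order (a step that is already met when the one before it is completed fails the run):
1. exactly one bearing is in the bin, the two others still on the tray wholly behind the gate ((((x of bearing_a_mid in the frame of bin_floor between -0.0645 and 0.0645 m and y of bearing_a_mid in the frame of bin_floor between -0.077 and 0.077 m and z of bearing_a_mid in the frame of bin_floor below 0.045 m) and (x of bearing_b_mid in the frame of gate below -0.02 m and z of bearing_b_mid in the frame of gate above 0 m) and (x of bearing_c_mid in the frame of gate below -0.02 m and z of bearing_c_mid in the frame of gate above 0 m)) or ((x of bearing_a_mid in the frame of gate below -0.02 m and z of bearing_a_mid in the frame of gate above 0 m) and (x of bearing_b_mid in the frame of bin_floor between -0.0645 and 0.0645 m and y of bearing_b_mid in the frame of bin_floor between -0.077 and 0.077 m and z of bearing_b_mid in the frame of bin_floor below 0.045 m) and (x of bearing_c_mid in the frame of gate below -0.02 m and z of bearing_c_mid in the frame of gate above 0 m)) or ((x of bearing_a_mid in the frame of gate below -0.02 m and z of bearing_a_mid in the frame of gate above 0 m) and (x of bearing_b_mid in the frame of gate below -0.02 m and z of bearing_b_mid in the frame of gate above 0 m) and (x of bearing_c_mid in the frame of bin_floor between -0.0645 and 0.0645 m and y of bearing_c_mid in the frame of bin_floor between -0.077 and 0.077 m and z of bearing_c_mid in the frame of bin_floor below 0.045 m)))), for 0.2 s.
2. exactly two bearings are in the bin, the third still on the tray wholly behind the gate ((((x of bearing_a_mid in the frame of bin_floor between -0.0645 and 0.0645 m and y of bearing_a_mid in the frame of bin_floor between -0.077 and 0.077 m and z of bearing_a_mid in the frame of bin_floor below 0.045 m) and (x of bearing_b_mid in the frame of bin_floor between -0.0645 and 0.0645 m and y of bearing_b_mid in the frame of bin_floor between -0.077 and 0.077 m and z of bearing_b_mid in the frame of bin_floor below 0.045 m) and (x of bearing_c_mid in the frame of gate below -0.02 m and z of bearing_c_mid in the frame of gate above 0 m)) or ((x of bearing_a_mid in the frame of bin_floor between -0.0645 and 0.0645 m and y of bearing_a_mid in the frame of bin_floor between -0.077 and 0.077 m and z of bearing_a_mid in the frame of bin_floor below 0.045 m) and (x of bearing_b_mid in the frame of gate below -0.02 m and z of bearing_b_mid in the frame of gate above 0 m) and (x of bearing_c_mid in the frame of bin_floor between -0.0645 and 0.0645 m and y of bearing_c_mid in the frame of bin_floor between -0.077 and 0.077 m and z of bearing_c_mid in the frame of bin_floor below 0.045 m)) or ((x of bearing_a_mid in the frame of gate below -0.02 m and z of bearing_a_mid in the frame of gate above 0 m) and (x of bearing_b_mid in the frame of bin_floor between -0.0645 and 0.0645 m and y of bearing_b_mid in the frame of bin_floor between -0.077 and 0.077 m and z of bearing_b_mid in the frame of bin_floor below 0.045 m) and (x of bearing_c_mid in the frame of bin_floor between -0.0645 and 0.0645 m and y of bearing_c_mid in the frame of bin_floor between -0.077 and 0.077 m and z of bearing_c_mid in the frame of bin_floor below 0.045 m)))), for 0.2 s.
At the end, for the whole second after the job is handed in: All three bearings lie at rest inside the blue bin (centres within its walls and less than 45 mm above its floor); both bushings stand upright (within 0.2 rad) on the tray floor, behind the gate (x of bearing_a_mid in the frame of bin_floor between -0.0645 and 0.0645 m and y of bearing_a_mid in the frame of bin_floor between -0.077 and 0.077 m and z of each of bearing_a_mid, bearing_b_mid, bearing_c_mid in the frame of bin_floor below 0.045 m and x of bearing_b_mid in the frame of bin_floor between -0.0645 and 0.0645 m and y of bearing_b_mid in the frame of bin_floor between -0.077 and 0.077 m and x of bearing_c_mid in the frame of bin_floor between -0.0645 and 0.0645 m and y of bearing_c_mid in the frame of bin_floor between -0.077 and 0.077 m and linear speed of each of bearing_a, bearing_b, bearing_c below 0.02 m/s and x of bushing_a_mid in the frame of gate between -0.27 and -0.015 m and y of bushing_a_mid in the frame of gate between -0.165 and 0.165 m and z of bushing_a_mid in the frame of gate between 0.008 and 0.02 m and angle between each of bushing_a_mid, bushing_b_mid's own z axis and vertical below 0.2 rad and x of bushing_b_mid in the frame of gate between -0.27 and -0.015 m and y of bushing_b_mid in the frame of gate between -0.165 and 0.165 m and z of bushing_b_mid in the frame of gate between 0.008 and 0.02 m); the robot touches nothing.
It fails at once if a bearing is lifted (its centre more than 25 mm above the tray floor) (z of any of bearing_a_mid, bearing_b_mid, bearing_c_mid in the frame of gate above 0.025 m).
It fails at once if a bearing is pinched or pressed hard by the fingers (more than 20 N) (contact force between the fingers and bearing_a above 20 N or contact force between the fingers and bearing_b above 20 N or contact force between the fingers and bearing_c above 20 N).
It fails at once if a bushing is lifted, knocked over or pushed off the tray (z of any of bushing_a_mid, bushing_b_mid in the frame of gate above 0.025 m or z of any of bushing_a_mid, bushing_b_mid in the frame of gate below 0 m or angle between any of bushing_a_mid, bushing_b_mid's own z axis and vertical above 0.6 rad).
It fails at once if another thing on the bench is moved by more than 30 mm (distance of any of tape_roll, knife, scanner, carton_a, carton_b from where it was at the start of the episode above 0.03 m).
It also fails if it takes over 72 s, if anything falls off the work surface, if the arm or the gripper's body presses on something with over 40 N, if the wrist force passes 120 N, or if a joint passes its speed limit or range.

## Robot

A 6-joint arm with a two-finger parallel gripper is mounted at the origin on the work surface. World frame = base frame: x ahead of the robot, y to its left, z up, the work surface at z = 0. Lengths are in m, angles in rad, forces in N, time in s.
With the tool pointing down it reaches from about 0.25 to 0.775 m from the base axis. Payload 4 kg.
Tool frame: the origin (TCP) lies at the centre of the arm's flange, where the gripper is bolted on; the fingertips stand 199 mm ahead of it and the grasp point (between the pads) lies 180 mm ahead of it; z points along the fingers, y is the line along which they close (so a half turn about z gives the same grasp; the last joint's range is limited). The gripper opens to 94 mm and grips with 3 to 60 N. Pads are 16 mm wide; open, the fingers measure 119 mm over their backs; the gripper's body (75 mm by 177 mm) begins 78 mm behind the grasp point.
Start: joints at [1.191, 0.087, 1.371, -0, 1.684, -0.103], TCP at [0.15, 0.529, 0.405] pointing down, gripper open.
Joint ranges: [-3.1, 3.1], [-0.76, 2.03], [0.27, 2.55], [-1.08, 4.22], [0.17, 2.65], [-2.57, 2.57]. Speed limits (rad/s): [2.79, 2.79, 3.14, 3.14, 3.14, 3.14].

## Interface

Orientations are given as [roll, pitch, yaw] about the fixed x, y, z axes, in that order (R = Rz(yaw) Ry(pitch) Rx(roll)).
In Python, from bench import robot, eyes, models gives the robot as it stands.
- The arm moves only by the tool step_arm, never from a script. Its argument "commands" is a list that holds one entry, the list of rows, each a list of 7 numbers: the shift along the tool's x, y, z in mm, then the turn, a rotation vector about the tool's x, y, z in rad, then the finger opening in mm, from 0 to 94. In form: [[[tx, ty, tz, wx, wy, wz, gripper], ...]]. A call has 1 to 20 rows; each row shifts and turns the commanded pose from where the row before left it, along the tool's axes as they then stand; what a row does not reach is not made up. A row lasts 1/8 s, in which the tool goes at most 62.5 mm and 10.7 degrees, less where a joint would pass 70% of its speed; a pose out of reach is approached as far as the arm can. A call is refused whole if a number of a shift passes 62.5 or a number of a turn 0.188, either way. A call with a gripper value outside its range is refused whole. The fingers move at their own pace and stop on an object; the grip force is fixed at half the most. Time passes only in rows, so rows that do not move let the fingers close. It gives the time, the measured TCP pose, the force, the opening and the grip force at its end, in the units of the state.
- robot.get_obs(): the state, without advancing time (a new reading comes with each control period).
- eyes.snapshot(name): name is "side" or "top"; returns a dict with "color" (384x512x3 uint8, red, green, blue), "camera_matrix" (3x3 intrinsics, pixels), "D" ([k1, k2, p1, p2, k3] as OpenCV has them; the pictures are not rectified), "eye" and "rotation" of the camera in the world. Camera axes: x right, y up, looking along -z (the intrinsics and any distortion apply to the point x, -y, -z); pixel columns grow to the right and rows downward; lengths in m; the calibration is good to about 2 mm. A picture is of the moment at which its call begins. There is no depth.
- robot.close_job(): hands the job in; it is judged then, once.
Trained networks look in a picture, given as the dict that the camera call returned (one of the last four; its "shot" number tells which), for a name from the list of things; names that differ only in an ending like _2 or _b are one class to them, and where a whole thing is asked for, a point or a joint stands for the part that bears it (a point fixed in the world has none). Each returns a list of dicts, best first, with "confidence" (0 to 1); they miss things now and then, are a little off and sometimes report something else, mostly with a low value. They report only what shows in the picture. A call takes as long as a camera call.
- models.masks_of(picture, query): "mask" (384x512 bool, what is visible of it) and "xy" ([column, row] in pixels, amid what is visible of it).
- models.tip_of(picture, query): "xy" ([column, row] in pixels: a listed point, or the origin of a listed thing).
The state is a dict: "time": time; "joint_positions": joint angles; "qvel": joint speeds; "joint_torque": joint torques, N m; "tool_pos": TCP position; "ee_rot": TCP orientation; "wrist_force": force on the tool from outside, world axes, zero at the start; "wrist_torque": the same for the moment, N m; "width": finger opening in m; "finger_force": force on a finger pad.
Only numpy, scipy, OpenCV 4.12 (cv2) and the standard library are available. Lean on these libraries where they do the work, as an engineer would, in place of code of your own. Each camera call takes 0.05 s, during which the arm holds its last target. There are 200 camera calls.

## Working session

There is one attempt and no reset: what is moved stays moved. The work goes in short steps, Python scripts to look and compute and a tool call to move; the robot and the scene stay as the last step left them, time stands still between calls to the robot, and variables do not carry over. Pictures are saved under pics/ and viewed, at most 10 in all, crops included, and the job is handed in when it is done.

Besides the shell and the picture viewer there is one more tool, called by a JSON object that holds its "fn" and its "kwargs". step_arm: Moves the arm, as the interface text tells. Its arguments: {"type":"object","properties":{"commands":{"type":"array"}},"required":["commands"]}

```bash
mkdir -p pics
cat > h.py <<'E'
import numpy as np, cv2
from bench import robot, eyes, models
def ray(p,xy):
    K=np.array(p["camera_matrix"]);u=cv2.undistortPoints(np.array([[xy]],float),K,np.array(p["D"]))[0,0]
    return np.array(p["rotation"])@np.array([u[0],-u[1],-1.])
def at(p,xy,z):
    d=ray(p,xy);e=np.array(p["eye"]);return e+d*(z-e[2])/d[2]
def px(p,X):
    c=np.array(p["rotation"]).T@(np.array(X,float)-np.array(p["eye"]))
    return cv2.projectPoints(np.array([[c[0],-c[1],-c[2]]]),np.zeros(3),np.zeros(3),np.array(p["camera_matrix"]),np.array(p["D"]))[0][0,0]
def save(p,n): cv2.imwrite("pics/"+n,p["color"][:,:,::-1])
E
python3 - <<'E'
from h import *
np.set_printoptions(precision=4,suppress=True)
s=robot.get_obs();print(s["time"],s["tool_pos"],s["ee_rot"])
for n in("top","side"):
    p=eyes.snapshot(n);save(p,n+"0.png");print(n,p["eye"],np.array(p["rotation"]).tolist())
    for q,z in(("bearing_a_mid",.0755),("bushing_a_mid",.083),("gate",.07),("tray",0),("bin_floor",.003)):
        for r in models.tip_of(p,q): print(q,round(r["confidence"],2),np.round(r["xy"],1),at(p,r["xy"],z))
E
```

```text
0.0 [0.1503 0.529  0.4035] [-3.1394 -0.0002  2.8648]
top [ 0.4753 -0.0193  1.1642] [0.06815017657392275, 0.0064916647579864595, -1.5746208440997433]Traceback (most recent call last):
  File "<stdin>", line 7, in <module>
  File "h.py", line 7, in at
    d=ray(p,xy);e=np.array(p["eye"]);return e+d*(z-e[2])/d[2]
                                                         ~^^^
IndexError: invalid index to scalar variable.
```

```bash
sed -i 's/np.array(p\["rotation"\])/Rm(p)/; s/^def ray/from scipy.spatial.transform import Rotation as Ro\ndef Rm(p): return Ro.from_euler("xyz",p["rotation"]).as_matrix()\ndef ray/' h.py
python3 - <<'E'
from h import *
np.set_printoptions(precision=4,suppress=True)
for n in("top","side"):
    p=eyes.snapshot(n);save(p,n+"0.png");print(n,p["eye"],p["rotation"])
    for q,z in(("bearing_a_mid",.0755),("bushing_a_mid",.083),("gate",.07),("tray",0),("bin_floor",.003)):
        for r in models.tip_of(p,q): print(q,round(r["confidence"],2),np.round(r["xy"],1),at(p,r["xy"],z))
E
```

```text
top [ 0.4753 -0.0193  1.1642] [ 0.0682  0.0065 -1.5746]
bearing_a_mid 0.4 [223.5 195. ] [0.5263 0.0947 0.0755]
bushing_a_mid 0.47 [246.8 208.6] [0.4881 0.0296 0.083 ]
bushing_a_mid 0.29 [225.2 196. ] [0.5231 0.0892 0.083 ]
tray 0.83 [262.2 189.3] [ 0.5463 -0.0125  0.    ]
bin_floor 0.71 [256.2 132.4] [0.717  0.0048 0.003 ]
side [ 0.2415 -0.8443  1.1244] [ 0.7011  0.0004 -0.3126]
bearing_a_mid 0.44 [254.2 168.6] [0.5103 0.0833 0.0755]
gate 0.61 [306.1 172.3] [0.6778 0.0161 0.07  ]
tray 0.55 [272.6 201.9] [ 0.5442 -0.02    0.    ]
bin_floor 0.62 [319. 182.] [0.7323 0.0125 0.003 ]
```

View pics/top0.png

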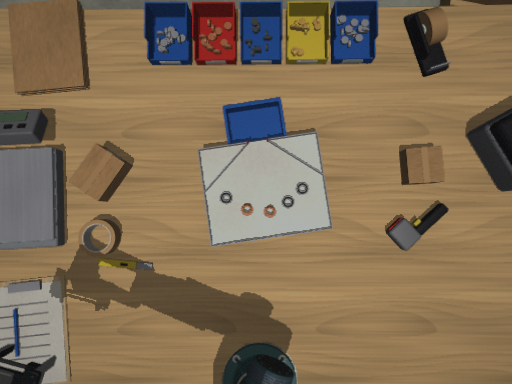

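View pics/side0.png

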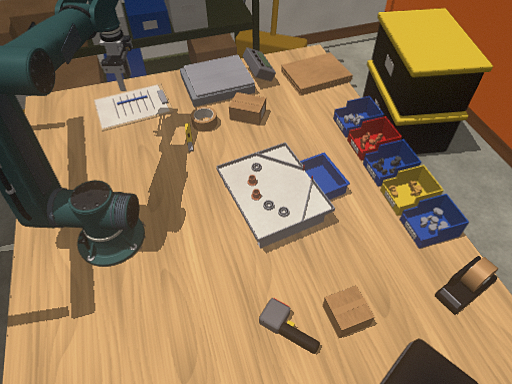

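```bash
cat > loc.py <<'E'
from h import *
np.set_printoptions(precision=4,suppress=True)
def blobs(p,box):
    x0,y0,x1,y1=box;c=p["color"].astype(int);r,g,b=c[...,0],c[...,1],c[...,2]
    cop=(r-b>35);dark=(c.sum(2)<450)&~cop;blue=b-r>40
    out=[]
    for nm,m in(("cop",cop),("dark",dark&~blue)):
        k=np.zeros(m.shape,np.uint8);k[y0:y1,x0:x1]=m[y0:y1,x0:x1]
        n,_,st,ce=cv2.connectedComponentsWithStats(k)
        for i in range(1,n):
            if st[i,4]>8: out.append((nm,st[i,4],ce[i],st[i,:4]))
    return out
E
python3 - <<'E'
from loc import *
p=eyes.snapshot("top")
for nm,a,c,s in blobs(p,(190,120,340,250)): print(nm,a,c,s,at(p,c,.0755)[:2])
im=p["color"][90:255,185:345,::-1];cv2.imwrite("pics/c.png",cv2.resize(im,None,fx=3.6,fy=3.6,interpolation=cv2.INTER_CUBIC))
m=models.masks_of(p,"tray")
k=m[0]["mask"].astype(np.uint8);print(m[0]["confidence"],k.sum())
h=cv2.convexHull(max(cv2.findContours(k,0,1)[0],key=cv2.contourArea));q=cv2.approxPolyDP(h,6,True)[:,0]
for v in q: print(v,at(p,v+0.,.085)[:2])
p=eyes.snapshot("side")
for nm,a,c,s in blobs(p,(215,140,340,245)): print(nm,a,c,s,at(p,c,.0755)[:2])
E
```

```text
cop 6081 [267.3509 187.5073] [190 120 150 130] [ 0.5466 -0.0273]
cop 84 [246.7143 209.5357] [241 204  12  12] [0.4856 0.0302]
cop 84 [269.4405 211.3929] [264 206  12  12] [ 0.4803 -0.0328]
dark 1675 [262.471  182.8675] [197 120 136 127] [ 0.5596 -0.0138]
dark 134 [301.4776 187.8358] [295 182  14  13] [ 0.5453 -0.1222]
dark 132 [225.9091 197.0303] [219 191  14  14] [0.5206 0.088 ]
dark 134 [287.4627 201.1045] [281 195  14  14] [ 0.5086 -0.0829]
dark 14 [247.7857 203.7143] [243 203  10   4] [0.5018 0.0272]
dark 17 [269.2941 205.5294] [264 204  11   5] [ 0.4965 -0.0325]
dark 21 [246.2857 209.8571] [244 207   6   6] [0.4848 0.0314]
dark 19 [269.4737 211.9474] [267 210   6   5] [ 0.4787 -0.0329]
0.61 14084
[280  97] [ 0.7996 -0.0638]
[317 131] [ 0.7029 -0.166 ]
[332 226] [ 0.4398 -0.2035]
[212 246] [0.3866 0.1247]
[197 150] [0.6512 0.1677]
[222 106] [0.775  0.0985]
cop 3674 [253.6843 181.4551] [215 140 125 105] [0.4912 0.0274]
cop 88 [251.6705 179.875 ] [247 174  10  12] [0.4868 0.0363]
cop 87 [255.4138 193.954 ] [251 188  10  12] [ 0.4806 -0.0264]
cop 1251 [318.454  230.7138] [270 196  70  49] [ 0.6216 -0.2247]
dark 1918 [292.3624 194.0699] [217 142 123 103] [ 0.5964 -0.0644]
dark 68 [256.25   167.1618] [252 163  10   9] [0.5191 0.0876]
dark 85 [268.4235 205.0235] [263 200  12  11] [ 0.5069 -0.0833]
dark 83 [283.3976 211.5783] [278 207  12  10] [ 0.544  -0.1229]
```

View pics/c.png

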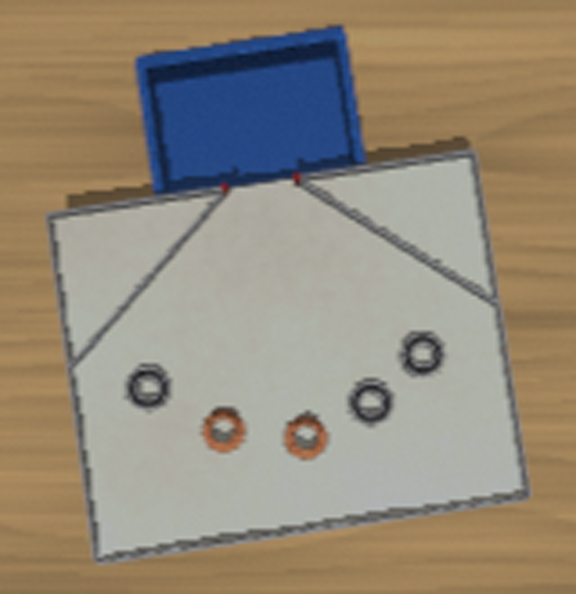

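```bash
cat >> loc.py <<'E'
def posts(p,box):
    x0,y0,x1,y1=box;c=p["color"].astype(int)
    m=((c[...,0]-np.maximum(c[...,1],c[...,2]))>50).astype(np.uint8);k=m*0;k[y0:y1,x0:x1]=m[y0:y1,x0:x1]
    n,_,st,ce=cv2.connectedComponentsWithStats(k);return [(st[i,4],ce[i]) for i in range(1,n)]
def T(O,yaw,t): # tray->world
    c,s=np.cos(yaw),np.sin(yaw);return np.array(O)+np.array([[c,-s],[s,c]])@np.array(t,float)
def inv(O,yaw,w):
    c,s=np.cos(yaw),np.sin(yaw);return np.array([[c,s],[-s,c]])@(np.array(w)-O)
E
python3 - <<'E'
from loc import *
p=eyes.snapshot("top")
for a,c in posts(p,(235,132,280,150)): print(a,c,at(p,c,.090))
p=eyes.snapshot("side")
for a,c in posts(p,(285,150,325,200)): print(a,c,at(p,c,.085))
O=np.array([.5402,-.0201]);y=.155
for n,w in dict(A=(.520,.088),B=(.508,-.083),C=(.5447,-.1225),bu1=(.486,.033),bu2=(.4803,-.0298),gate=(.6785,.0016)).items(): print(n,inv(O,y,w))
E
```

```text
2 [267.  138.5] [ 0.6817 -0.0269  0.09  ]
2 [247.  141.5] [0.6735 0.0285 0.09  ]
1 [320. 152.] [0.7553 0.0794 0.085 ]
3 [303.6667 165.6667] [0.6752 0.0353 0.085 ]
2 [312.  176.5] [ 0.6835 -0.0201  0.085 ]
A [-0.0033  0.1099]
B [-0.0415 -0.0572]
C [-0.0114 -0.1019]
bu1 [-0.0454  0.0608]
bu2 [-0.0607 -0.0003]
gate [0.14   0.0001]
```

Run:
```python
from loc import *
O=np.array([.5402,-.0201]);y=.155
for n,box in(("top",(240,134,275,148)),("side",(296,156,322,186))):
    p=eyes.snapshot(n);x0,y0,x1,y1=box
    c=p["color"].astype(int);red=np.clip(c[...,0]-np.maximum(c[...,1],c[...,2])-12,0,None)[y0:y1,x0:x1]
    yy,xx=np.nonzero(red>10);print(n,[(int(a)+x0,int(b)+y0,int(red[b,a])) for a,b in zip(xx,yy)])
    for t in((.137,.028),(.137,-.028)):
        w=T(O,y,t);print("exp bottom,top",px(p,[*w,.07]),px(p,[*w,.095]))
    if n=="side": cv2.imwrite("pics/s.png",cv2.resize(p["color"][140:250,210:350,::-1],None,fx=5,fy=5,interpolation=cv2.INTER_CUBIC))
```

```text
top [(267, 138, 48), (266, 139, 19), (267, 139, 76), (268, 139, 27), (267, 140, 26), (246, 141, 18), (247, 141, 51), (246, 142, 13), (247, 142, 68), (248, 142, 12), (247, 143, 17)]
exp bottom,top [247.2529 143.6079] [246.8525 142.    ]
exp bottom,top [266.8668 140.4741] [266.9198 138.794 ]
side [(296, 156, 11), (297, 156, 32), (298, 156, 31), (299, 156, 30), (300, 156, 29), (301, 156, 32), (302, 156, 31), (303, 156, 29), (304, 156, 30), (305, 156, 28), (306, 156, 30), (307, 156, 33), (308, 156, 32), (309, 156, 34), (310, 156, 24), (311, 156, 26), (297, 157, 27), (298, 157, 33), (299, 157, 31), (300, 157, 31), (301, 157, 30), (302, 157, 32), (303, 157, 31), (304, 157, 33), (305, 157, 34), (306, 157, 32), (307, 157, 24), (308, 157, 22), (309, 157, 24), (298, 158, 28), (299, 158, 31), (300, 158, 31), (301, 158, 32), (302, 158, 37), (303, 158, 36), (304, 158, 24), (305, 158, 24), (306, 158, 23), (299, 159, 29), (300, 159, 36), (301, 159, 27), (302, 159, 26), (303, 159, 26), (299, 160, 14), (300, 160, 24), (303, 165, 38), (304, 165, 42), (303, 166, 48), (304, 166, 40), (303, 167, 29), (304, 167, 13), (303, 168, 30), (303, 169, 28), (303, 170, 14), (312, 176, 82), (311, 177, 18), (312, 177, 60), (311, 178, 15), (312, 178, 30), (311, 179, 15), (312, 179, 17)]
exp bottom,top [302.9839 170.1768] [303.5303 165.2679]
exp bottom,top [311.3347 181.0229] [312.0097 176.1496]
```

View pics/s.png

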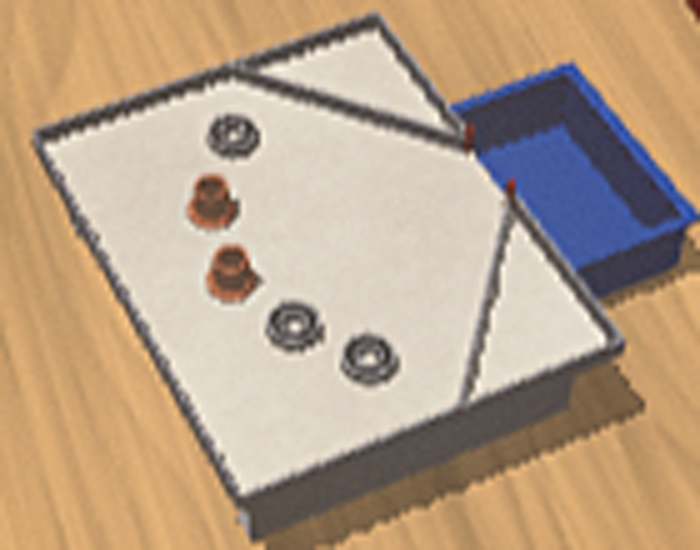

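```bash
cat > plan.py <<'E'
import sys
from loc import *
O=np.array([.5402,-.0201]);Y=.155
# args: tray x,y of finger centre mm, tip z mm, heading deg (tray), flip 0/1
x,y,z,h,f=map(float,sys.argv[1:6])
s=robot.get_obs();R=Ro.from_euler("xyz",s["ee_rot"])
w=T(O,Y,(x/1e3,y/1e3));yaw=Y+np.radians(h)+np.pi*f
R2=Ro.from_euler("xyz",[np.pi,0,yaw]);tp=np.array(s["tool_pos"])
goal=np.array([*w,z/1e3+.199]);rel=(R.inv()*R2).as_rotvec()
print("t",s["time"],"tip tray",inv(O,Y,tp[:2])*1e3,"tipz",tp[2]-.199,"head",np.degrees(Ro.as_euler(R,"xyz")[2]-Y-np.pi*f),"q6",s["joint_positions"][5],"w",s["width"],s["wrist_force"])
print("shift in present tool axes",R.inv().apply(goal-tp)*1e3,"in goal axes",R2.inv().apply(goal-tp)*1e3,"turn",rel)
E
python3 plan.py -19 130 130 -51 1
```

```text
t 1.05 tip tray [-300.4497  602.7884] tipz 0.20571575333628384 head -24.73655302593251 q6 -0.10312702204867964 w 0.09380172254394596 [-0.812   0.2677  0.3768]
shift in present tool axes [-453.4579 -311.6451   75.6901] in goal axes [-544.5476  -78.8079   75.7158] turn [0.0001 0.     0.4584]
```

{"fn": "step_arm", "kwargs": {"commands": [[[-25, -17, 3, 0, 0, 0, 14], [-25, -17, 3, 0, 0, 0, 14], [-25, -17, 3, 0, 0, 0, 14], [-25, -17, 3, 0, 0, 0, 14], [-25, -17, 3, 0, 0, 0, 14], [-25, -17, 3, 0, 0, 0, 14], [-25, -17, 3, 0, 0, 0, 14], [-25, -17, 3, 0, 0, 0, 14], [-25, -17, 3, 0, 0, 0, 14], [-25, -17, 3, 0, 0, 0, 14], [-25, -17, 3, 0, 0, 0, 14], [-25, -17, 3, 0, 0, 0, 14], [-25, -17, 3, 0, 0, 0, 14], [-25, -17, 3, 0, 0, 0, 14], [-25, -17, 3, 0, 0, 0, 14], [-25, -17, 3, 0, 0, 0, 14], [-25, -17, 3, 0, 0, 0, 14], [-25, -20, 3, 0, 0, 0, 14], [0, 0, 0, 0, 0, 0.16, 14], [0, 0, 0, 0, 0, 0.15, 14]]]}}

```text
time: 3.55
tool_pos: [0.499, 0.1083, 0.3505]
ee_rot: [-3.142, -0.0, 2.549]
wrist_force: [0.1, -0.7, 0.7]
width: 0.0138
finger_force: 0.0
```

```bash
python3 plan.py -19 130 120 -51 1
```

```text
t 3.55 tip tray [-20.8648 133.2406] tipz 0.15153515666630707 head -42.85476695404834 q6 -0.8751940651758165 w 0.013806119110890316 [ 0.0782 -0.6816  0.7109]
shift in present tool axes [-3.581  -1.1045 31.5341] in goal axes [-3.692  -0.5901 31.5352] turn [-0.0001 -0.0003  0.1422]
```

{"fn": "step_arm", "kwargs": {"commands": [[[0, -0.6, 10, 0, 0, 0.142, 14], [0, 0, 14, 0, 0, 0, 14], [0, 0, 14, 0, 0, 0, 14], [0, 0, 14, 0, 0, 0, 14], [0, 0, 12, 0, 0, 0, 14], [0, 0, 8, 0, 0, 0, 14], [0, 0, 3, 0, 0, 0, 14], [0, 0, 1, 0, 0, 0, 14], [0, 0, 0, 0, 0, 0, 14]]]}}

```text
time: 4.68
tool_pos: [0.4986, 0.1084, 0.2751]
ee_rot: [3.141, 0.001, 2.413]
wrist_force: [0.6, 0.9, -0.1]
width: 0.0141
finger_force: 0.0
```

```bash
python3 plan.py -19 130 75 -51 1
python3 - <<'E'
from loc import *
p=eyes.snapshot("side");cv2.imwrite("pics/s2.png",cv2.resize(p["color"][140:250,210:350,::-1],None,fx=5,fy=5,interpolation=cv2.INTER_CUBIC))
E
```

```text
t 4.675 tip tray [-21.2939 133.3607] tipz 0.07612217198044618 head -50.63667506042557 q6 -0.7391825915967086 w 0.014102150845957787 [ 0.5692  0.8756 -0.1006]
shift in present tool axes [-4.0525 -0.3588  1.1242] in goal axes [-4.0554 -0.3323  1.1222] turn [0.0007 0.0006 0.0063]
```

View pics/s2.png

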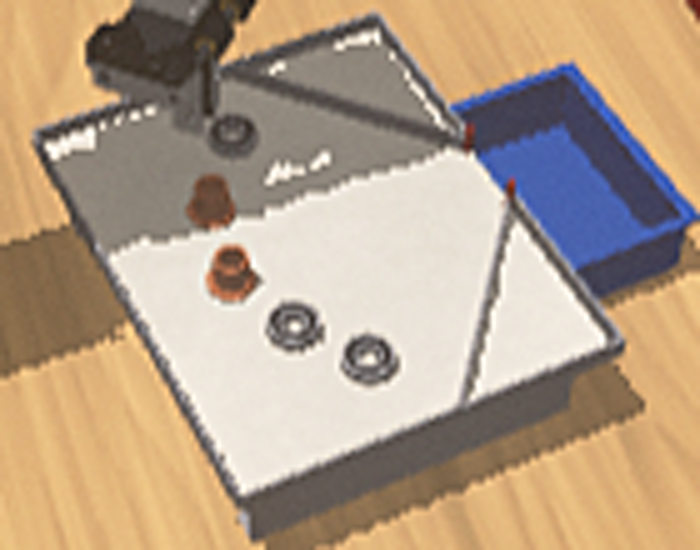

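{"fn": "step_arm", "kwargs": {"commands": [[[-4, 0, 0, 0, 0, 0, 14], [-6, 0, 0, 0, 0, 0, 14], [-8, 0, 0, 0, 0, 0, 14], [-10, 0, 0, 0, 0, 0, 14], [-10, 0, 0, 0, 0, 0, 14], [-10, 0, 0, 0, 0, 0, 14], [-10, 0, 0, 0, 0, 0, 14], [-10, 0, 0, 0, 0, 0, 14], [-10, 0, 0, 0, 0, 0, 14], [-10, 0, 0, 0, 0, 0, 14], [-10, 0, 0, 0, 0, 0, 14], [-8, 0, 0, 0, 0, 0, 14], [-6, 0, 0, 0, 0, 0, 14], [-4, 0, 0, 0, 0, 0, 14], [-2, 0, 0, 0, 0, 0, 14]]]}}

```text
time: 6.6
tool_pos: [0.5865, 0.0297, 0.2746]
ee_rot: [-3.142, -0.0, 2.413]
wrist_force: [-1.3, 0.8, 0.6]
width: 0.0138
finger_force: 0.4
```

```bash
cat > chk.py <<'E'
from loc import *
import sys
O=np.array([.5402,-.0201]);Y=.155
for n,b in(("top",(195,100,335,250)),("side",(215,140,352,245))):
    p=eyes.snapshot(n)
    for r in models.tip_of(p,"bearing_a_mid"): print(n,"net",round(r["confidence"],2),inv(O,Y,at(p,r["xy"],.0755)[:2])*1e3)
    for nm,a,c,s in blobs(p,b):
        if 40<a<200: print(n,nm,a,inv(O,Y,at(p,c,.0755)[:2])*1e3)
    if len(sys.argv)>1 and n=="side": cv2.imwrite("pics/"+sys.argv[1],cv2.resize(p["color"][130:250,210:360,::-1],None,fx=5,fy=5,interpolation=cv2.INTER_CUBIC))
E
python3 chk.py s3.png;python3 plan.py -19 130 75 -51 1
```

```text
top cop 64 [-44.7414  57.5027]
top cop 59 [-62.0209  -8.2375]
top dark 113 [ -10.612  -102.2843]
top dark 110 [-41.6939 -57.0685]
side net 0.58 [68.7124 23.5964]
side cop 83 [-43.9388  62.7251]
side cop 91 [-60.1037   0.3948]
side dark 70 [-42.5925 -57.0208]
side dark 70 [ -12.4746 -102.4815]
t 6.8 tip tray [53.337  42.1572] tipz 0.07559867860987013 head -50.632123871796 q6 -0.8878581285521602 w 0.014212720364468969 [ 1.4532 -1.0654  0.1795]
shift in present tool axes [113.7936  -0.2045   0.5829] in goal axes [113.7899  -0.9351   0.5987] turn [-0.      0.0001  0.0064]
```

View pics/s3.png

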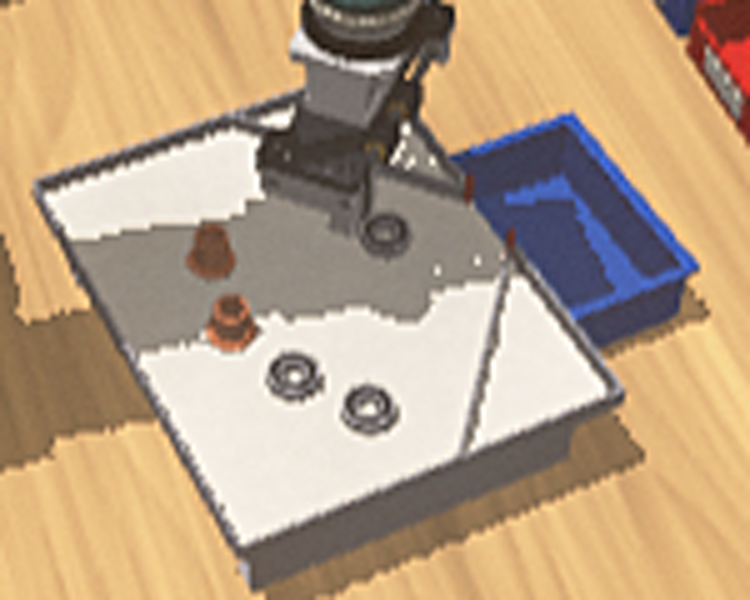

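{"fn": "step_arm", "kwargs": {"commands": [[[-7.2, -2.3, 0, 0, 0, -0.1105, 14], [-7.2, -2.3, 0, 0, 0, -0.1105, 14], [-7.2, -2.3, 0, 0, 0, -0.1105, 14], [-7.2, -2.3, 0, 0, 0, -0.1105, 14], [-7.2, -2.3, 0, 0, 0, -0.1105, 14], [-7.2, -2.3, 0, 0, 0, -0.1105, 14], [-7.2, -2.3, 0, 0, 0, -0.1105, 14], [-7.2, -2.3, 0, 0, 0, -0.1105, 14], [-3, 0, 0, 0, 0, 0, 14], [0, 0, 0, 0, 0, 0, 14]]]}}

```text
time: 8.05
tool_pos: [0.636, -0.0051, 0.2746]
ee_rot: [3.142, 0.0, -2.988]
wrist_force: [-0.0, -0.4, 0.5]
width: 0.0141
finger_force: 0.0
```

```bash
python3 chk.py;python3 plan.py 94 0 75 0 1
```

```text
top dark 113 [ -10.612  -102.2843]
side net 0.54 [-34.1282  75.5804]
side cop 84 [-44.1199  62.5231]
side cop 87 [-59.3307   0.8744]
side dark 70 [-42.5925 -57.0208]
side dark 69 [ -12.2865 -102.5563]
t 8.25 tip tray [96.7581  0.0465] tipz 0.0757246479001345 head -360.01496379293997 q6 -1.8227702595329598 w 0.013935748420346544 [ 0.0658 -0.4677 -0.309 ]
shift in present tool axes [ 2.7582 -0.0473  0.7243] in goal axes [ 2.7581 -0.0465  0.7246] turn [ 0.0001  0.0001 -0.0003]
```

{"fn": "step_arm", "kwargs": {"commands": [[[-4, 0, 0, 0, 0, 0, 14], [-6, 0, 0, 0, 0, 0, 14], [-8, 0, 0, 0, 0, 0, 14], [-8, 0, 0, 0, 0, 0, 14], [-5, 0, 0, 0, 0, 0, 14], [-2, 0, 0, 0, 0, 0, 14], [0, 0, 0, 0, 0, 0, 14], [10, 0, 0, 0, 0, 0, 14], [20, 0, 0, 0, 0, 0, 14], [10, 0, -20, 0, 0, 0, 14], [0, 0, -30, 0, 0, 0, 14]]]}}

```text
time: 9.62
tool_pos: [0.6279, -0.0065, 0.3257]
ee_rot: [3.141, -0.001, -2.987]
wrist_force: [0.0, -0.4, 0.1]
width: 0.0141
finger_force: 0.0
```

```bash
python3 chk.py s4.png;python3 plan.py -33 -125 120 46.7 0
python3 - <<'E'
from h import *
for n in("top","side"):
    p=eyes.snapshot(n)
    for r in models.masks_of(p,"bearing_a_mid"): print(n,r["confidence"],r["xy"],r["mask"].sum())
E
```

```text
top net 0.74 [-13.306  -99.0455]
top dark 113 [ -10.612  -102.2843]
side cop 85 [-44.1835  62.743 ]
side cop 88 [-59.5489   0.8407]
side dark 70 [-42.5925 -57.0208]
side dark 70 [ -12.4746 -102.4815]
t 9.825 tip tray [89.8701 -0.1648] tipz 0.1273853038768329 head -179.99089929173383 q6 -1.8262353743349689 w 0.014094578816973206 [ 0.2148 -0.6218  0.1028]
shift in present tool axes [ 122.913  -124.8105    7.0821] in goal axes [-175.1182   -3.8073    7.3853] turn [0.0034 0.0025 2.3267]
```

View pics/s4.png

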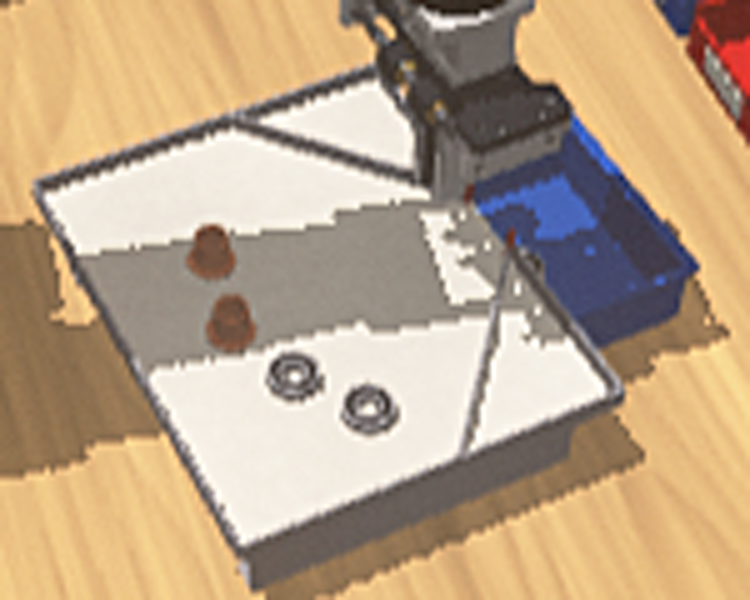

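{"fn": "step_arm", "kwargs": {"commands": [[[20, -21, 0, 0, 0, 0, 14], [20, -21, 0, 0, 0, 0, 14], [20, -21, 0, 0, 0, 0, 14], [21, -21, 0, 0, 0, 0, 14], [21, -21, 0, 0, 0, 0, 14], [21, -20, 0, 0, 0, 0, 14], [0, 0, 0, 0, 0, 0.17, 14], [0, 0, 0, 0, 0, 0.17, 14], [0, 0, 0, 0, 0, 0.17, 14], [0, 0, 0, 0, 0, 0.17, 14], [0, 0, 0, 0, 0, 0.17, 14], [0, 0, 0, 0, 0, 0.17, 14], [0, 0, 0, 0, 0, 0.17, 14], [0, 0, 0, 0, 0, 0.17, 14], [0, 0, 0, 0, 0, 0.17, 14], [0, 0, 0, 0, 0, 0.17, 14], [0, 0, 0, 0, 0, 0.17, 14], [0, 0, 0, 0, 0, 0.17, 14], [0, 0, 0, 0, 0, 0.17, 14], [0, 0, 0, 0, 0, 0.117, 14]]]}}

```text
time: 12.52
tool_pos: [0.5267, -0.1488, 0.3234]
ee_rot: [-3.139, 0.0, 0.966]
wrist_force: [0.2, 0.5, -0.5]
width: 0.0141
finger_force: 0.0
```

```bash
python3 chk.py;python3 plan.py -32.5 -124.5 75 46.7 0
python3 - <<'E'
from loc import *
O=np.array([.5402,-.0201]);Y=.155
p=eyes.snapshot("top");q=eyes.snapshot("side")
for n,p in(("top",p),("side",q)):
    for r in models.masks_of(p,"bearing_a_mid"): print(n,r["confidence"],r["xy"],r["mask"].sum(),inv(O,Y,at(p,r["xy"],.015)[:2]))
a=eyes.snapshot("top")["color"][95:150,215:295,::-1];b=q["color"][140:195,290:370,::-1]
cv2.imwrite("pics/bin.png",cv2.resize(np.hstack([a,b]),None,fx=5,fy=5,interpolation=cv2.INTER_CUBIC))
E
```

```text
top cop 86 [-46.2552  58.2276]
top cop 81 [-60.2789  -2.7456]
side cop 85 [-59.6279   0.037 ]
t 12.725 tip tray [ -33.1346 -125.0948] tipz 0.12483385260372798 head 46.801065399269945 q6 0.2200359230095811 w 0.013761292901624242 [ 0.618  -0.0041  0.7603]
shift in present tool axes [ 0.8808  0.1293 49.8335] in goal axes [ 0.8681  0.0539 49.8339] turn [-0.0015  0.0003  0.0018]
top 0.31 [248.5, 210.3] 81 [-0.0482  0.0559]
```

View pics/bin.png

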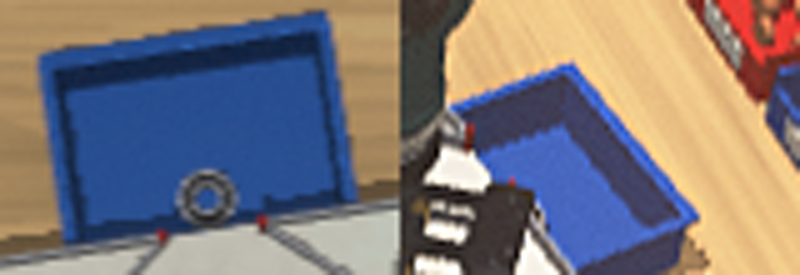

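{"fn": "step_arm", "kwargs": {"commands": [[[0, 0, 14, 0, 0, 0, 14], [0, 0, 14, 0, 0, 0, 14], [0, 0, 12, 0, 0, 0, 14], [0, 0, 6, 0, 0, 0, 14], [0, 0, 2, 0, 0, 0, 14], [0, 0, 1, 0, 0, 0, 14], [5, 0, 0, 0, 0, 0, 14], [8, 0, 0, 0, 0, 0, 14], [10, 0, 0, 0, 0, 0, 14], [10, 0, 0, 0, 0, 0, 14], [10, 0, 0, 0, 0, 0, 14], [10, 0, 0, 0, 0, 0, 14], [10, 0, 0, 0, 0, 0, 14], [10, 0, 0, 0, 0, 0, 14], [10, 0, 0, 0, 0, 0, 14], [10, 0, 0, 0, 0, 0, 14], [10, 0, 0, 0, 0, 0, 14], [8, 0, 0, 0, 0, 0, 14], [5, 0, 0, 0, 0, 0, 14], [2, 0, 0, 0, 0, 0, 14]]]}}

```text
time: 15.48
tool_pos: [0.5937, -0.0513, 0.2756]
ee_rot: [-3.141, 0.0, 0.97]
wrist_force: [-1.1, 0.3, 0.9]
width: 0.0139
finger_force: 0.3
```

```bash
python3 chk.py;python3 plan.py 94 0 75 0 0
```

```text
top cop 67 [-59.9202  -3.7994]
side cop 88 [-43.8431  63.5673]
side cop 88 [-59.4303   0.9968]
t 15.675 tip tray [ 47.8184 -39.3208] tipz 0.07657989785442809 head 46.67621742423064 q6 0.4192249320380455 w 0.014154884702335249 [-0.1957  0.1813 -0.0648]
shift in present tool axes [60.2912  6.6181  1.5914] in goal axes [ 46.1816 -39.3208   1.5799] turn [-0.0003 -0.0001  0.8147]
```

{"fn": "step_arm", "kwargs": {"commands": [[[7.2, -2.1, 0, 0, 0, 0.102, 14], [7.2, -2.1, 0, 0, 0, 0.102, 14], [7.2, -2.1, 0, 0, 0, 0.102, 14], [7.2, -2.1, 0, 0, 0, 0.102, 14], [7.2, -2.1, 0, 0, 0, 0.102, 14], [7.2, -2.1, 0, 0, 0, 0.102, 14], [7.2, -2.1, 0, 0, 0, 0.102, 14], [7.2, -2.1, 0, 0, 0, 0.102, 14], [3, 0, 0, 0, 0, 0, 14], [0, 0, 0, 0, 0, 0, 14]]]}}

```text
time: 16.92
tool_pos: [0.633, -0.0056, 0.2755]
ee_rot: [-3.141, 0.0, 0.155]
wrist_force: [-0.2, -0.4, 0.4]
width: 0.014
finger_force: 0.0
```

```bash
python3 chk.py s5.png;python3 plan.py 128 0 75 0 0
```

```text
side net 0.22 [-32.8792  85.222 ]
side cop 84 [-44.1199  62.5231]
side cop 88 [-59.5489   0.8407]
side dark 70 [-42.5925 -57.0208]
t 17.125 tip tray [93.7595  0.0057] tipz 0.07671276798605325 head -0.052244188119606884 q6 1.3182415622288168 w 0.01374864194959554 [ 0.9322  0.26   -0.4155]
shift in present tool axes [34.2404 -0.0254  1.7139] in goal axes [34.2405  0.0057  1.7128] turn [-0.0001 -0.     -0.0009]
```

View pics/s5.png

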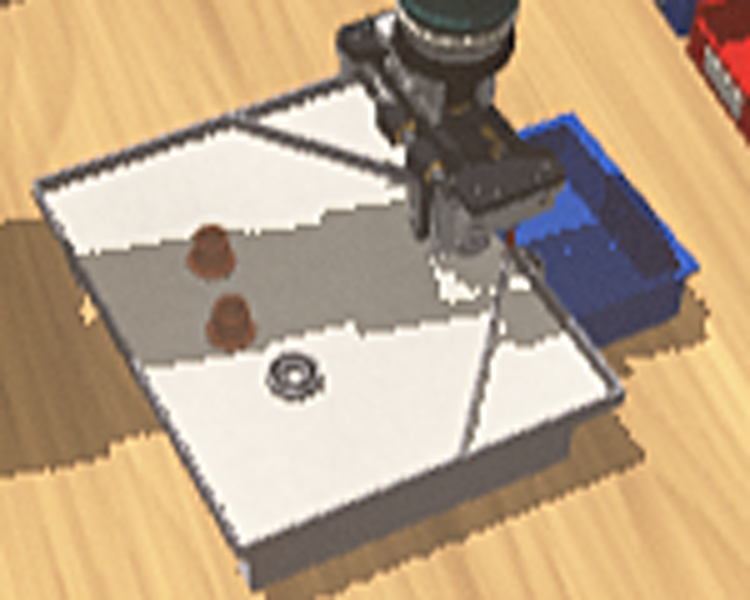

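{"fn": "step_arm", "kwargs": {"commands": [[[4, 0, 0, 0, 0, 0, 14], [6, 0, 0, 0, 0, 0, 14], [8, 0, 0, 0, 0, 0, 14], [9, 0, 0, 0, 0, 0, 14], [6, 0, 0, 0, 0, 0, 14], [2, 0, 0, 0, 0, 0, 14], [0, 0, 0, 0, 0, 0, 14], [-10, 0, 0, 0, 0, 0, 14], [-20, 0, 0, 0, 0, 0, 14], [-10, 0, -20, 0, 0, 0, 14], [0, 0, -30, 0, 0, 0, 14], [-16, 10, 0, 0, 0, -0.1, 14], [-20, 10, 0, 0, 0, -0.1, 14], [-20, 10, 0, 0, 0, -0.1, 14], [-20, 10, 0, 0, 0, -0.13, 14], [-20, 0, 0, 0, 0, 0, 14], [-20, 0, 0, 0, 0, 0, 14], [-20, 0, 0, 0, 0, 0, 14]]]}}

```text
time: 19.38
tool_pos: [0.5168, -0.1008, 0.3261]
ee_rot: [3.141, -0.0, 0.583]
wrist_force: [0.5, -0.5, -0.1]
width: 0.0139
finger_force: 0.0
```

```bash
python3 chk.py;python3 plan.py -70 -70 76 25 0;python3 - <<'E'
from loc import *
a=eyes.snapshot("top");b=eyes.snapshot("side");a=a["color"][95:150,215:295,::-1];b=b["color"][140:195,290:370,::-1]
cv2.imwrite("pics/bin2.png",cv2.resize(np.hstack([a,b]),None,fx=5,fy=5,interpolation=cv2.INTER_CUBIC))
E
```

```text
top net 0.69 [ 4.3133 -1.6253]
top net 0.5 [170.1701   1.0413]
top cop 85 [-46.1695  58.0593]
side cop 89 [-44.0492  63.3842]
side cop 91 [-59.769    1.3223]
t 19.575 tip tray [-34.614  -75.9741] tipz 0.1268713742684881 head 24.516258874479174 q6 0.6884411519964874 w 0.013917347818626028 [ 0.3658 -0.0208 -0.4756]
shift in present tool axes [-29.7613 -20.1268  50.8422] in goal axes [-29.5458 -20.3691  50.8714] turn [ 0.0002 -0.0009 -0.0084]
```

View pics/bin2.png

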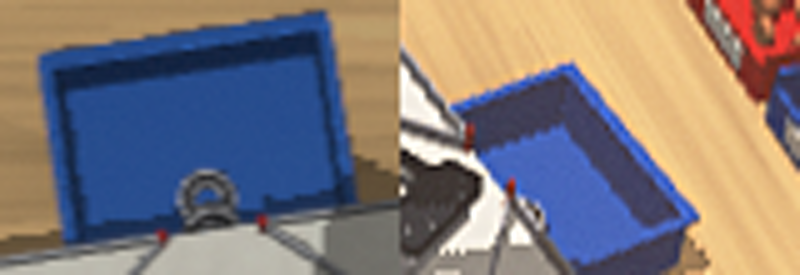

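{"fn": "step_arm", "kwargs": {"commands": [[[-10, -7, 0, 0, 0, -0.008, 14], [-10, -7, 0, 0, 0, 0, 14], [-9.7, -6.2, 0, 0, 0, 0, 14], [0, 0, 0, 0, 0, 0, 14], [0, 0, 14, 0, 0, 0, 14], [0, 0, 14, 0, 0, 0, 14], [0, 0, 12, 0, 0, 0, 14], [0, 0, 7, 0, 0, 0, 14], [0, 0, 3, 0, 0, 0, 14], [0, 0, 0, 0, 0, 0, 14]]]}}

```text
time: 20.92
tool_pos: [0.4821, -0.1001, 0.2757]
ee_rot: [3.142, -0.0, 0.592]
wrist_force: [1.0, -0.3, 1.1]
width: 0.014
finger_force: 0.0
```

```bash
python3 chk.py;python3 plan.py -70 -70 76 25 0
```

```text
top net 0.65 [161.6876   5.5196]
top cop 86 [-46.0048  57.9597]
t 21.125 tip tray [-69.643  -70.1289] tipz 0.0772258391411828 head 25.028013194104012 q6 0.6589978972596271 w 0.014068298153550655 [-0.2987  0.2328  0.9843]
shift in present tool axes [-0.2699 -0.2688  1.2254] in goal axes [-0.2691 -0.2677  1.2258] turn [ 0.0008 -0.0008  0.0005]
```

{"fn": "step_arm", "kwargs": {"commands": [[[5, 0, 0.5, 0, 0, 0, 14], [8, 0, 0.5, 0, 0, 0, 14], [10, 0, 0, 0, 0, 0, 14], [10, 0, 0, 0, 0, 0, 14], [10, 0, 0, 0, 0, 0, 14], [10, 0, 0, 0, 0, 0, 14], [10, 0, 0, 0, 0, 0, 14], [10, 0, 0, 0, 0, 0, 14], [10, 0, 0, 0, 0, 0, 14], [10, 0, 0, 0, 0, 0, 14], [10, 0, 0, 0, 0, 0, 14], [6, 0, 0, 0, 0, 0, 14], [3, 0, 0, 0, 0, 0, 14]]]}}

```text
time: 22.75
tool_pos: [0.5753, -0.0374, 0.2746]
ee_rot: [-3.141, 0.0, 0.592]
wrist_force: [-0.4, -0.4, 0.6]
width: 0.014
finger_force: 0.3
```

```bash
python3 chk.py;python3 plan.py 94 0 76 0 0
```

```text
top net 0.44 [166.0728   5.961 ]
top cop 42 [-46.3794  52.2841]
top cop 67 [-59.9202  -3.7994]
side net 0.69 [-160.7188  375.027 ]
side cop 89 [-43.929   63.7202]
side cop 88 [-59.5489   0.8407]
t 22.95 tip tray [ 31.6061 -22.6989] tipz 0.07557506520731078 head 25.020412280450177 q6 0.8152475385102829 w 0.01405377991072573 [-0.3243 -0.5963  0.9145]
shift in present tool axes [66.139   5.8201 -0.4218] in goal axes [ 62.3939 -22.6989  -0.4249] turn [-0.0002 -0.      0.4367]
```

{"fn": "step_arm", "kwargs": {"commands": [[[9.8, -1.4, 0, 0, 0, 0.0728, 14], [9.8, -1.4, 0, 0, 0, 0.0728, 14], [9.8, -1.4, 0, 0, 0, 0.0728, 14], [9.8, -1.4, 0, 0, 0, 0.0728, 14], [9.8, -1.4, 0, 0, 0, 0.0728, 14], [8, -1.2, 0, 0, 0, 0.0727, 14], [0, 0, 0, 0, 0, 0, 14]]]}}

```text
time: 23.82
tool_pos: [0.6236, -0.0073, 0.2745]
ee_rot: [-3.141, 0.0, 0.156]
wrist_force: [-0.5, 0.7, 0.2]
width: 0.0141
finger_force: 0.0
```

```bash
python3 plan.py 129 0 76 0 0
```

```text
t 23.825 tip tray [84.3677 -0.2638] tipz 0.07553993800290582 head 0.05802082586214741 q6 1.3120872321666168 w 0.01405463475011738 [-0.5139  0.7271  0.2393]
shift in present tool axes [44.6325 -0.2186 -0.4614] in goal axes [44.6323 -0.2638 -0.4601] turn [-0.0002  0.      0.001 ]
```

{"fn": "step_arm", "kwargs": {"commands": [[[5, 0, 0, 0, 0, 0, 14], [9, 0, 0, 0, 0, 0, 14], [14, 0, 0, 0, 0, 0, 14], [15, 0, 0, 0, 0, 0, 14], [3, 0, 0, 0, 0, 0, 14], [0, 0, 0, 0, 0, 0, 14], [0, 0, 0, 0, 0, 0, 14], [-20, 0, 0, 0, 0, 0, 14], [-20, 0, 0, 0, 0, 0, 14], [0, 0, -30, 0, 0, 0, 14], [0, 0, -40, 0, 0, 0, 14], [-30, 0, -20, 0, 0, 0, 14], [-40, 0, -20, 0, 0, 0, 14], [-40, 0, 0, 0, 0, 0, 14], [-40, 0, 0, 0, 0, 0, 14], [-40, 0, 0, 0, 0, 0, 14], [-20, 0, 0, 0, 0, 0, 14], [0, 0, 0, 0, 0, 0, 14]]]}}

```text
time: 26.08
tool_pos: [0.4207, -0.0389, 0.3852]
ee_rot: [3.141, -0.002, 0.154]
wrist_force: [0.8, 0.2, 0.5]
width: 0.0142
finger_force: 0.0
```

```bash
python3 plan.py 129 0 76 0 0
python3 - <<'E'
from loc import *
O=np.array([.5402,-.0201]);Y=.155
for n in("top","side"):
    p=eyes.snapshot(n)
    for r in models.tip_of(p,"bearing_a_mid"): print(n,round(r["confidence"],2),np.round(r["xy"],1),inv(O,Y,at(p,r["xy"],.015)[:2])*1e3)
    x0,y0,x1,y1=(218,98,292,150) if n=="top" else (300,145,350,195)
    c=p["color"].astype(int)[y0:y1,x0:x1]
    bl=((c[...,2]-c[...,0])>35)
    for row in range(c.shape[0]): print("".join("#" if bl[row,k] else ("." if c[row,k].sum()>480 else "o") for k in range(c.shape[1])))
E
```

```text
t 26.075 tip tray [-120.987    -0.1232] tipz 0.18621085868773657 head -0.04730476271679219 q6 1.190019463120606 w 0.014195015478595205 [0.8095 0.1603 0.4858]
shift in present tool axes [249.7882  -0.4    110.6599] in goal axes [249.987   -0.1232 110.2109] turn [ 0.0006 -0.0018 -0.0008]
top 0.47 [254.4 133.5] [173.6006   3.2224]
top 0.17 [264.5 189.4] [ 4.8999 -0.0166]
top 0.16 [255.7 141.8] [148.4567   3.321 ]
oooooooooooooooooooooooooooooooooooooooooooooooooooooo########oooooooooooo
ooooooooooooooooooooooooooooooooooooooooooooooo################ooooooooooo
ooooooooooooooooooooooooooooooooooooooooo######################ooooooooooo
oooooooooooooooooooooooooooooooooo#############################ooooooooooo
ooooooooooooooooooooooooooo####################################ooooooooooo
oooooooooooooooooooo###########################################ooooooooooo
oooooooooooooo##################################################oooooooooo
oooooooo########################################################oooooooooo
ooooo###########################################################oooooooooo
ooooo######
[... 5107 characters left out ...]
o.oooooooo#############ooooooooo####.
...........oooooooooooo##############ooooooooo###o
...........ooooo..o.oooo##############ooooo#######
...........oo.ooo.ooooo################oo#######oo
..........oo...oo.ooooo########################o..
..........oo....oo.o#########################ooo..
..........oo....oooo######################oooooo..
..........o......ooo.###################ooooooooo.
..........o.......ooo################oooooooooooo.
.........oo........oo.#############ooooooooooooooo
.........oo........oooo#########oooooooooooooooooo
.........o..........ooo.######oooooooooooooooooooo
.........o...........ooo###ooooooooooooooooooooooo
........oo............oo.ooooooooooooooooooooooooo
```

Run:
```python
from loc import *
O=np.array([.5402,-.0201]);Y=.155
for n in("top","side"):
    p=eyes.snapshot(n)
    x0,y0,x1,y1=(246,120,268,146) if n=="top" else (302,168,332,192)
    c=p["color"].astype(int)[y0:y1,x0:x1];g=c.sum(2)//30
    bl=((c[...,2]-c[...,0])>35)
    print(n,x0,y0)
    for r in range(c.shape[0]): print(" ".join("##" if bl[r,k] else "%2d"%g[r,k] for k in range(c.shape[1])))
    for x in(140,160,175,195):
        for z in(.003,.014,.03,.05): print(x,z,px(p,[*T(O,Y,(x/1e3,0.003)),z]).round(1),end=" ")
        print()
p=eyes.snapshot("top")
for nm,a,c,s in blobs(p,(195,100,335,250)):
    if a<300: print(nm,a,inv(O,Y,at(p,c,.0755)[:2])*1e3)
```

```text
top 246 120
## ## ## ## ## ## ## ## ## ## ## ## ## ## ## ## ## ## ## ## ## ##
## ## ## ## ## ## ## ## ## ## ## ## ## ## ## ## ## ## ## ## ## ##
## ## ## ## ## ## ## ## ## ## ## ## ## ## ## ## ## ## ## ## ## ##
## ## ## ## ## ## ## ##  7  6 ## ## ## ## ## ## ## ## ## ## ## ##
## ## ## ## ## ## ## 11 11  9 10 10  9 ## ## ## ## ## ## ## ## ##
## ## ## ## ## 11 10  5  5  6  5  5 10 11 ## ## ## ## ## ## ## ##
## ## ## ## ##  8  4  6 10 12 11  8  4 10 11 ## ## ## ## ## ## ##
## ## ## ##  9  7  7  9  7  6  8  9  7  6  8 ## ## ## ## ## ## ##
## ## ## ##  9  5  8  9 ## ## ##  9  8  6  8 ## ## ## ## ## ## ##
## ## ## ##  9  5  8  8 10 13 13 12 10  6  8 ## ## ## ## ## ## ##
## ## ## ##  8  5  9 11  7  3  4  7  7  5  8 ## ## ## ## ## ## ##
## ## ## ##  9  6  7  8  6  6  7  8  8  7  8 ## ## ## ## ## ## ##
## ## ## ## 10 10  5  6  9 12 11  6  6 10 11  7 ## ## ## ## ## ##
## ## ## ## ## 11 10  6  5  5  5  7 11 11  6  8 ## ## ## ## ## ##
## ## ## ## ## 10  9 12 11  9 11 11  8  6  5  9 ## ## ## ## ## ##
## ## ## ## 12 11  4  6  7  6  6 ##  9  8  5  8 ## ## ## ## ## ##
## ## ## ## ##  9  6  9 10  5 ##
[... 2970 characters left out ...]
 ## ## ## ## ## ## ## ## ## ##
22 23 23 23 23 23 22 13 12 24 23 23 23 23 23 24 19  8 10 16 ## ## ## ## ## ## ## ## ## ##
22 22 23 22 23 23 21 10 11 24 23 23 23 23 23 23 25 12  8 12 15 ## ## ## ## ## ## ## ## ##
140 0.003 [305.9 187.2] 140 0.014 [306.1 185.2] 140 0.03 [306.5 182.2] 140 0.05 [306.9 178.5] 
160 0.003 [310.7 185.2] 160 0.014 [310.9 183.2] 160 0.03 [311.3 180.3] 160 0.05 [311.9 176.5] 
175 0.003 [314.2 183.8] 175 0.014 [314.5 181.8] 175 0.03 [315.  178.9] 175 0.05 [315.5 175.1] 
195 0.003 [319.  181.9] 195 0.014 [319.3 179.9] 195 0.03 [319.8 177. ] 195 0.05 [320.4 173.2] 
cop 64 [-44.0615  59.2827]
cop 65 [-60.0581  -4.1703]
dark 16 [204.429  -84.8278]
dark 38 [-60.4203  -3.0547]
```

```bash
python3 -c "
from bench import robot
print(robot.close_job())"
```

```text
the job is handed in; nothing more can be done
None
```

I swept all three bearings one at a time through the gate into the bin and handed the job in (no verdict came back). The last pictures put the pile under about 35 mm, below the 45 mm limit, with both bushings still on the tray. I read the third bearing's drop from pixel values, having used up my ten views.

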